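# Cover the sample hopper with the thin perforated plate

### The job

Push the drop gate of the sorting deck all the way down by its handle bar, then slide the thin perforated plate along the deck until its end sticks out over the open edge far enough to be gripped. Pick it up there and lay it flat on the sample hopper so that it covers the whole mouth; let go, leave the gate down, and do not disturb the other things or drop the plate.

Things in the scene. Friction and masses are not known exactly. Their poses are not given: they have to be found in the camera images.
- deck: Sorting deck: a fixed raised grey tray on four legs, its flat top 260 x 260 mm at height 110 mm above the table. Origin at table level under the centre of the top; its y axis points to the one open edge (130 mm from the centre), which the drop gate closes; z up. The other three sides have steel rims 6 mm thick rising 12 mm above the top. Yaw varies a little; it does not move.
- deck_edge (a point): Middle of the deck's open edge, at the height of its top (110 mm); axes as the deck.
- gate (a joint): Drop gate: a steel sheet 240 mm wide, 5 mm thick and 60 mm high, standing 3.5 to 8.5 mm outside the open edge and sliding vertically. Value in m, grows downwards: 0 = up (gate top 30 mm above the deck top), 0.062 = fully down against its stop (gate and handle top 32 mm below the deck top). It stays where it is left; moving it takes about 3 to 5 N downwards.
- gate_handle (a point): Middle of the top face of the gate's handle: a black flat bar 110 mm long (along deck x), 24 mm deep (along deck y), 10 mm thick, fixed to the outside of the gate with its top flush with the gate's top. The bar reaches from 1.5 mm to 25.5 mm outside the gate's mid-plane; the point is 13.5 mm outside it. It moves with the gate.
- plate: Thin flat aluminium cover plate lying on the deck, 60 mm wide (its x), 140 mm long (its y) and 3 mm thick, with rows of small dark holes, about 0.1 kg. Origin at the centre of its underside, z up. At the start its y axis points to the open edge within about 15 degrees; the deck top is smooth (friction about 0.3), so the plate slides easily.
- plate_lead (a point): Middle of the plate's end nearest the open edge, on its underside (70 mm along the plate's y from its origin).
- hopper: Sample hopper: fixed steel box, outside 44 mm (its x) by 90 mm (its y), top 100 mm above the table, walls 6 mm, on a 110 x 130 mm foot 12 mm thick. Origin at table level under its centre. A fixed round knob 16 mm across stands 22 mm out from its +x face at height 40 mm.
- mouth (a point): Centre of the hopper's rectangular open mouth, at the height of its rim (100 mm); the opening is 32 mm (hopper x) by 78 mm (hopper y). The plate lies long side along hopper y, either way round.
- mouth_c0 (a point): Corner of the mouth's opening at hopper -x, -y (rim height).
- mouth_c1 (a point): Corner of the mouth's opening at hopper -x, +y (rim height).
- mouth_c2 (a point): Corner of the mouth's opening at hopper +x, -y (rim height).
- mouth_c3 (a point): Corner of the mouth's opening at hopper +x, +y (rim height).
- weight: Bystander: brass weight on the deck, 38 mm across, 42 mm tall, origin under its centre.
- jar: Bystander: amber jar with a wooden lid on the table, 72 mm across, 110 mm tall, origin under its centre.
- bowl: Bystander: white cupping bowl on the table, 90 mm across, 60 mm tall, origin under its centre.
- can: Bystander: steel can with a white paper band on the table, 74 mm across, 100 mm tall, origin under its centre.
Things that resemble listed ones, but are neither listed nor needed, are in the scene too. There is more than one size of the plate; the one meant has the size given above.

How it is judged:
By the outcome, as a careful person would: the job done as asked, in the order asked, and still so for the second after the job is handed in, with the robot touching nothing.
It also fails if it takes over 61 s, if anything falls off the work surface, if the arm or the gripper's body presses on something with over 40 N, if the wrist force passes 120 N, or if a joint passes its speed limit or range.

### The arm

A 6-joint arm with a two-finger parallel gripper is mounted at the origin on the work surface. World frame = base frame: x ahead of the robot, y to its left, z up, the work surface at z = 0. Lengths are in m, angles in rad, forces in N, time in s.
With the tool pointing down it reaches from about 0.375 to 0.975 m from the base axis. Payload 3.8 kg.
Tool frame: the origin (TCP) lies where the fingers leave the gripper's body, on its centre line; the fingertips stand 73 mm ahead of it and the grasp point (between the pads) lies 54 mm ahead of it (nose_length is the distance from the TCP to the fingertips, in m); z points along the fingers, y is the line along which they close (so a half turn about z gives the same grasp; the last joint's range is limited). The gripper opens to 85 mm and grips with 20 to 120 N. Pads are 22 mm wide; open, the fingers measure 114 mm over their backs; the gripper's body (76 mm by 85 mm) begins 54 mm behind the grasp point. The pads swing forward as they close: fully open they stand 13 mm farther back than shut.
Start: joints at [1.067, 0.264, 1.604, -0, 1.274, -0.037], TCP at [0.304, 0.603, 0.304] pointing down, gripper open.
Joint ranges: [-2.63, 2.63], [-0.94, 2.18], [0.31, 2.57], [-1.31, 4.45], [0, 2.66], [-2.55, 2.55]. Speed limits (rad/s): [2.57, 2.57, 3.14, 3.14, 3.14, 3.14].

### API

Orientations are given as a rotation vector (axis times angle).
In Python, from workcell import read_state, read_camera, calibration, finish_job, look_for, cut_out, tip_of, nose_length gives the robot as it stands.
- The arm moves only by the tool step_arm, never from a script. Its argument "targets" is a list of rows, each a list of 3 entries, a list of its own where there are three numbers: the turn, a rotation vector about the tool's x, y, z in rad, then the shift along the tool's x, y, z in mm, then the finger opening in mm, from 0 to 85.4. In form: [[[ax, ay, az], [x, y, z], grip], ...]. A call has 1 to 5 rows; each row shifts and turns the commanded pose from where the row before left it, along the tool's axes as they then stand; what a row does not reach is not made up. A row lasts 1/12 s, in which the tool goes at most 41.7 mm and 7.16 degrees, less where a joint would pass 70% of its speed; a pose out of reach is approached as far as the arm can. A call with a gripper value outside its range is refused whole. The fingers move at their own pace and stop on an object; "grip_force" is the grip in N (left out, the last holds). Time passes only in rows, so rows that do not move let the fingers close. It gives the time, the measured TCP pose, the force, the opening and the grip force at its end, in the units of the state.
- read_state(): the state, without advancing time (a new reading comes with each control period).
- read_camera(name): name is "scene" or "top" or "wrist"; returns the picture (420x560x3 uint8, red, green, blue); there is no depth.
- calibration(name): a dict with "camera_matrix" (3x3 intrinsics, pixels), "dist_coeffs" ([k1, k2, p1, p2, k3] as OpenCV has them; the pictures are not rectified), "R" (3x3) and "t" (3): a world point X has camera coordinates R X + t. Camera axes: x right, y down, z forward; pixel columns grow to the right and rows downward; lengths in m; the calibration is good to about 2 mm. A picture is of the moment at which its call begins: read the wrist's pose just before it. calibration takes no time and is no camera call; for the wrist camera it gives the pose at the moment of the call.
- finish_job(): hands the job in; it is judged then, once.
Trained networks look in the newest picture that a camera, given by its name, has taken for a name from the list of things; names that differ only in an ending like _2 or _b are one class to them, and where a whole thing is asked for, a point or a joint stands for the part that bears it (a point fixed in the world has none). Each returns a list of dicts, best first, with "score" (0 to 1); they miss things now and then, are a little off and sometimes report something else, mostly with a low value. They report only what shows in the picture. A call takes as long as a camera call. They do not tell look-alikes from the thing itself.
- look_for(camera, query): "extent" ([left, top, right, bottom] in pixels, round what is visible of it).
- cut_out(camera, query): "region" (420x560 bool, what is visible of it) and "extent" ([left, top, right, bottom] in pixels, round what is visible of it).
- tip_of(camera, query): "at" ([row, column] in pixels: a listed point, or the origin of a listed thing).
The state is a dict: "time": time; "q": joint angles; "joint_vel": joint speeds; "joint_torque": joint torques, N m; "tool_pos": TCP position; "tcp_rot": TCP orientation; "wrist_force": force on the tool from outside, world axes, zero at the start; "torque": the same for the moment, N m; "width": opening from 0.0 (shut) to 1.0 (fully open); "grip_force": force on a finger pad.
Only numpy, scipy, OpenCV 4.12 (cv2) and the standard library are available. Lean on these libraries where they do the work, as an engineer would, in place of code of your own. Each camera call takes 0.05 s, during which the arm holds its last target. There are 200 camera calls.

## Working session

There is one attempt and no reset: what is moved stays moved. The work goes in short steps, Python scripts to look and compute and a tool call to move; the robot and the scene stay as the last step left them, time stands still between calls to the robot, and variables do not carry over. Pictures are saved under pics/ and viewed, at most 12 in all, crops included, and the job is handed in when it is done.

Besides the shell and the picture viewer there is one more tool, called after "Call:" in YAML: its name, and indented under it one key for each argument. step_arm: Moves the arm, as the interface text tells. Its arguments: {"type":"object","properties":{"targets":{"type":"array","items":{"type":"array"}},"grip_force":{"type":"number"}},"required":["targets"]}

```bash
ls; mkdir -p pics; cat > h.py <<'E'
import numpy as np, cv2
from workcell import *
from scipy.spatial.transform import Rotation as Rn
def cal(n):
    c=calibration(n); return [np.array(c[k],float) for k in("camera_matrix","dist_coeffs","R","t")]
def ray(c,px,z):  # px (col,row) -> world at height z
    K,d,R,t=c
    u=cv2.undistortPoints(np.array([[px]],float),K,d)[0,0]
    v=R.T@np.array([u[0],u[1],1]); o=-R.T@t
    return o+v*(z-o[2])/v[2]
def proj(c,X):
    K,d,R,t=c
    return cv2.projectPoints(np.atleast_2d(X).astype(float),cv2.Rodrigues(R)[0],t,K,d)[0][:,0]
def save(n,im,s=1): cv2.imwrite(n,cv2.resize(im[:,:,::-1],None,fx=s,fy=s,interpolation=cv2.INTER_CUBIC))
E
python3 - <<'E'
from h import *
a=read_camera("scene");b=read_camera("top")
np.save("scene0.npy",a);np.save("top0.npy",b)
save("pics/top0.png",b,1.4);save("pics/scene0.png",a,1.4)
c=cal("top")
Z=dict(deck_edge=.11,gate_handle=.14,plate=.11,plate_lead=.11,mouth=.1,mouth_c0=.1,mouth_c1=.1,mouth_c2=.1,mouth_c3=.1,deck=0,hopper=0,weight=.11,jar=0,bowl=0,can=0)
for n,z in Z.items():
    for r in tip_of("top",n)[:3]:
        p=r["at"];print(n,round(r["score"],2),np.round(p,1),np.round(ray(c,p[::-1],z),3))
s=read_state();print(s["time"],s["tool_pos"],s["tcp_rot"],nose_length if not callable(nose_length) else nose_length())
for n in("top","scene"):
    K,d,R,t=cal(n);print(n,np.round(-R.T@t,3),K[0,0])
E
```

```text
pics
deck_edge 0.63 [187.6 301.5] [ 0.567 -0.018  0.11 ]
deck_edge 0.48 [153.6 387.1] [ 0.647 -0.22   0.11 ]
deck_edge 0.22 [161.  128.7] [0.633 0.385 0.11 ]
gate_handle 0.62 [188.7 289.5] [0.56 0.01 0.14]
plate 0.97 [184.2 351.4] [ 0.575 -0.134  0.11 ]
plate 0.96 [172.6 437.2] [ 0.601 -0.336  0.11 ]
plate 0.89 [291.3 341.9] [ 0.33  -0.106  0.11 ]
plate_lead 0.97 [179.6 323.4] [ 0.586 -0.069  0.11 ]
plate_lead 0.95 [283. 357.] [ 0.348 -0.141  0.11 ]
mouth 0.78 [213.9 173.1] [0.509 0.279 0.1  ]
mouth 0.64 [218.9 157.3] [0.497 0.316 0.1  ]
mouth_c0 0.83 [207.2 193.2] [0.524 0.233 0.1  ]
mouth_c0 0.82 [223.6 190.2] [0.486 0.239 0.1  ]
mouth_c0 0.72 [134.9 253.4] [0.696 0.094 0.1  ]
mouth_c1 0.83 [207.2 193.2] [0.524 0.233 0.1  ]
mouth_c1 0.82 [223.6 190.2] [0.486 0.239 0.1  ]
mouth_c1 0.72 [134.9 253.4] [0.696 0.094 0.1  ]
mouth_c2 0.83 [207.2 193.2] [0.524 0.233 0.1  ]
mouth_c2 0.82 [223.6 190.2] [0.486 0.239 0.1  ]
mouth_c2 0.72 [134.9 253.4] [0.696 0.094 0.1  ]
mouth_c3 0.83 [207.2 193.2] [0.524 0.233 0.1  ]
mouth_c3 0.82 [223.6 190.2] [0.486 0.239 0.1  ]
mouth_c3 0.72 [134.9 253.4] [0.696 0.094 0.1  ]
hopper 0.63 [216.9 182.2] [0.513 0.277 0.   ]
hopper 0.26 [202.1 347.9] [ 0.548 -0.14   0.   ]
weight 0.8 [153.7 387.9] [ 0.647 -0.222  0.11 ]
weight 0.5 [160.1 128.6] [0.635 0.385 0.11 ]
weight 0.37 [199.6 350.5] [ 0.538 -0.131  0.11 ]
jar 0.67 [189.1 297.8] [ 0.582 -0.014  0.   ]
jar 0.65 [137.2 256.1] [0.717 0.091 0.   ]
bowl 0.96 [281.8 261.4] [0.351 0.078 0.   ]
can 0.86 [162.4 127.5] [0.654 0.42  0.   ]
0.85 [0.30379495 0.60278734 0.30394771] [7.26625892e-01 3.05637939e+00 1.82967761e-04] 0.0726
top [0.37  0.041 1.272] 510.4235135190008
scene [ 0.921 -0.416  1.049] 497.8643563299929
```

View pics/top0.png

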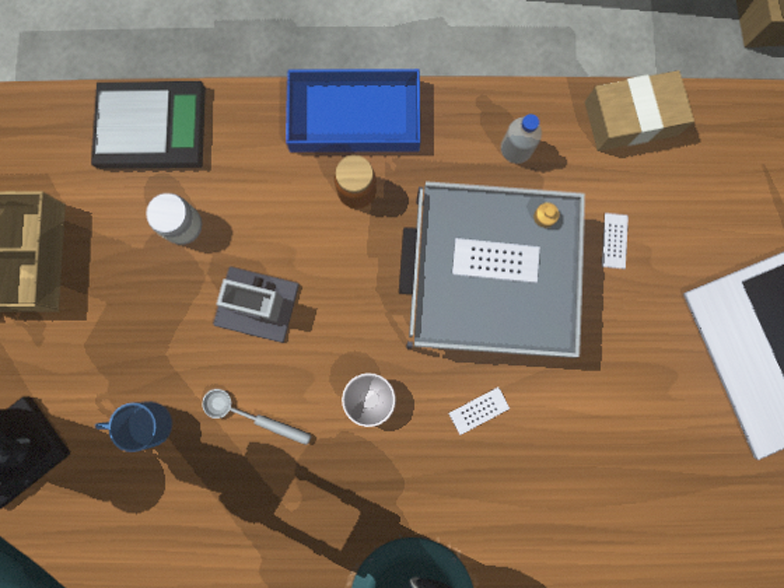

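View pics/scene0.png

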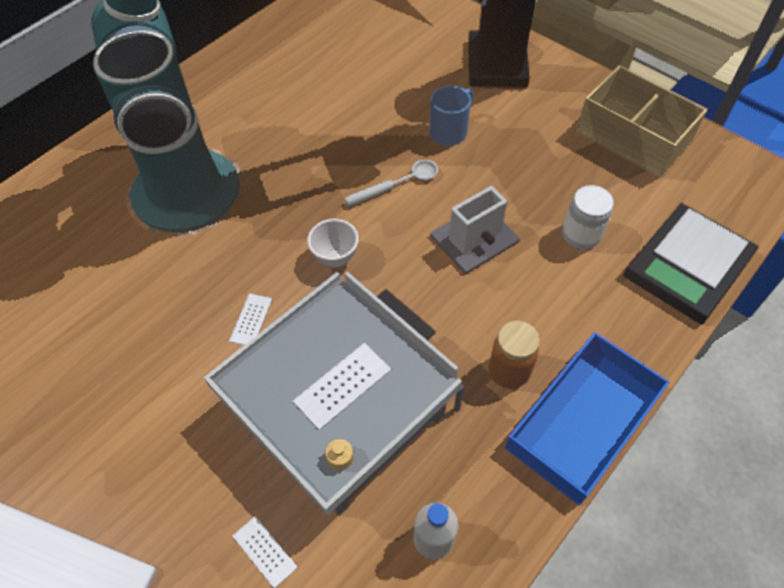

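The plate candidates in the top image are the one on the deck (354,186), a small one right of the deck (439,172) and a small one in front of it (342,294). By the description I choose the one on the deck, at (354,186). The real hopper is the box on a foot at (178,214). I'll fit the poses against image edges and check them in a close crop.

```bash
cat >> h.py <<'E'
from scipy.optimize import minimize, differential_evolution
from scipy.ndimage import map_coordinates
def rect(x0,x1,y0,y1,z): return [((x0,y0,z),(x1,y0,z)),((x1,y0,z),(x1,y1,z)),((x1,y1,z),(x0,y1,z)),((x0,y1,z),(x0,y0,z))]
def place(p,P): c,s=np.cos(p[2]),np.sin(p[2]); P=np.asarray(P,float); return np.c_[p[0]+c*P[:,0]-s*P[:,1],p[1]+s*P[:,0]+c*P[:,1],P[:,2]]
def grads(ims):
    o=[]
    for im in ims:
        g=cv2.GaussianBlur(cv2.cvtColor(im,cv2.COLOR_RGB2GRAY).astype(np.float32),(0,0),1.)
        o.append((cv2.Sobel(g,5,1,0),cv2.Sobel(g,5,0,1)))
    return o
def fit(segs,init,rng,cams,G):
    def f(p):
        s=0
        for c,(gx,gy) in zip(cams,G):
            for a,b in segs:
                w=np.linspace(.04,.96,40)[:,None]; P=np.array(a)*(1-w)+np.array(b)*w
                q=proj(c,place(p,P)); t=q[-1]-q[0]; n=np.array([-t[1],t[0]])/(np.hypot(*t)+1e-9)
                v=[map_coordinates(g,[q[:,1],q[:,0]],order=1) for g in(gx,gy)]
                s-=np.minimum(abs(v[0]*n[0]+v[1]*n[1]),120).mean()
        return s/len(segs)/len(cams)
    b=[(i-r,i+r) for i,r in zip(init,rng)]
    r=differential_evolution(f,b,seed=1,maxiter=40,popsize=12,tol=1e-6); return r.x,-r.fun
PLATE=rect(-.03,.03,-.07,.07,.003)
HOP=rect(-.022,.022,-.045,.045,.1)+rect(-.016,.016,-.039,.039,.1)
def uu(w,y0,z): return [((-w,.13,z),(-w,y0,z)),((-w,y0,z),(w,y0,z)),((w,y0,z),(w,.13,z))]
DECK=uu(.136,-.136,.122)+uu(.13,-.13,.122)
E
python3 - <<'E'
from h import *
a=np.load("scene0.npy");b=np.load("top0.npy")
cams={"top":cal("top"),"scene":cal("scene")};G=dict(zip(cams,grads([b,a])))
pl=[(x[0],x[1]) for x in ()]
lift=lambda S,z:[(tuple(np.add(p,(0,0,z))),tuple(np.add(q,(0,0,z)))) for p,q in S]
R={}
for n,S,i,r in(("deck",DECK,(.565,-.14,-.05),(.03,.03,.2)),("plate",lift(PLATE,.11),(.575,-.134,-.05),(.03,.03,.35)),("hopper",HOP,(.509,.279,-.1),(.03,.03,.35))):
    for k in(["top"],["scene"],["top","scene"]):
        p,s=fit(S,i,r,[cams[q] for q in k],[G[q] for q in k]);print(n,k,np.round(p,4),round(s,1))
    R[n]=p
np.save("fit0.npy",R)
o=[]
for n,im,boxes in(("top",b,((280,120,430,270),(145,180,220,255))),("scene",a,((140,190,340,370),(300,120,380,200)))):
    v=cv2.resize(im[:,:,::-1],None,fx=5,fy=5,interpolation=cv2.INTER_CUBIC)
    for m,S in(("deck",DECK),("plate",lift(PLATE,.11)),("hopper",HOP)):
        for s in S:
            q=proj(cams[n],place(R[m],s))*5+2; cv2.line(v,*[tuple(int(round(z)) for z in w) for w in q],(0,0,255),1)
    o.append(np.hstack([cv2.resize(v[y0*5:y1*5,x0*5:x1*5],(390,290)) for x0,y0,x1,y1 in boxes]))
cv2.imwrite("pics/fit0.png",np.vstack(o))
c=cams["top"]
for n,p,z in(("weight",(547/1.4,208/1.4),.152),("jar",(354/1.4,173/1.4),.11),("can",(166/1.4,209/1.4),.1),("bowl",(368/1.4,397/1.4),.06)):print(n,np.round(ray(c,p,z),3))
E
```

```text
deck ['top'] [ 0.5581 -0.143  -0.0797] 119.9
deck ['scene'] [ 0.5542 -0.1426 -0.0786] 112.6
deck ['top', 'scene'] [ 0.5588 -0.143  -0.0775] 112.8
plate ['top'] [ 0.5717 -0.1396 -0.113 ] 120.0
plate ['scene'] [ 0.5686 -0.1383 -0.0914] 120.0
plate ['top', 'scene'] [ 0.5697 -0.1386 -0.1041] 120.0
hopper ['top'] [ 0.511   0.2702 -0.2484] 113.6
hopper ['scene'] [ 0.509   0.2761 -0.2428] 114.7
hopper ['top', 'scene'] [ 0.5104  0.2757 -0.2486] 110.2
weight [ 0.648 -0.219  0.152]
jar [0.721 0.094 0.11 ]
can [0.663 0.413 0.1  ]
bowl [0.348 0.073 0.06 ]
```

View pics/fit0.png

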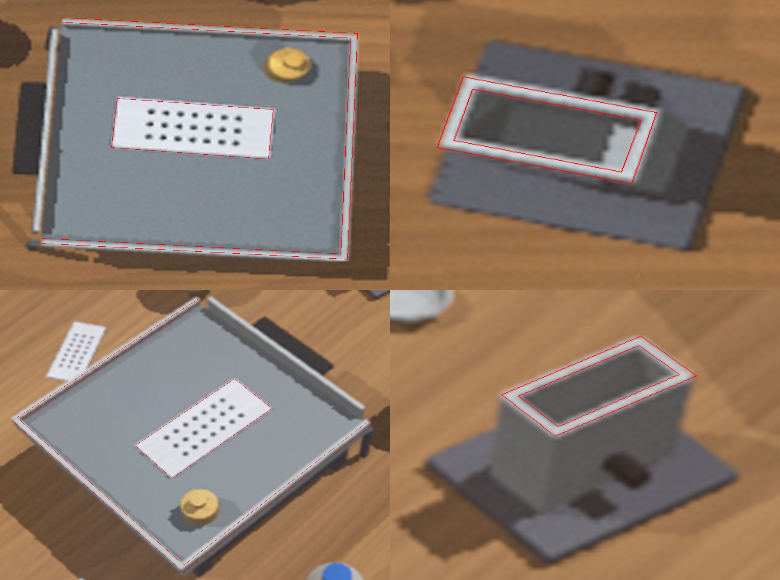

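The fits sit on the edges in both views. The plate on the deck matches the 60 x 140 mm outline, so the choice is confirmed. Next I turn the tool to deck yaw with the fingers shut and travel to above the handle.

Call:
step_arm:
  targets:
    - [[0,0,0.118],[0,0,0],0]
    - [[0,0,0.118],[0,0,0],0]
    - [[0,0,0.118],[0,0,0],0]
    - [[0,0,0.118],[0,0,0],0]
    - [[0,0,0.118],[0,0,0],0]

```text
time: 1.27
tool_pos: [0.3038, 0.6028, 0.3039]
tcp_rot: [-1.592, -2.709, -0.0]
wrist_force: [-0.9, 0.4, 0.4]
width: 0.301
grip_force: 0.0
```

Call:
step_arm:
  targets:
    - [[0,0,0.118],[0,0,0],0]
    - [[0,0,0.118],[0,0,0],0]
    - [[0,0,0.118],[0,0,0],0]
    - [[0,0,0.118],[0,0,0],0]
    - [[0,0,0.118],[0,0,0],0]

```text
time: 1.68
tool_pos: [0.3038, 0.6028, 0.3039]
tcp_rot: [2.31, 2.129, 0.0]
wrist_force: [0.3, 0.3, -0.1]
width: 0.001
grip_force: 0.0
```

Call:
step_arm:
  targets:
    - [[0,0,0],[-36,19,0],0]
    - [[0,0,0],[-36,19,0],0]
    - [[0,0,0],[-36,19,0],0]
    - [[0,0,0],[-36,19,0],0]
    - [[0,0,0],[-36,19,0],0]

```text
time: 2.1
tool_pos: [0.3851, 0.4145, 0.3039]
tcp_rot: [2.303, 2.136, 0.001]
wrist_force: [1.0, 0.6, 0.2]
width: 0.003
grip_force: 0.0
```

Call:
step_arm:
  targets:
    - [[0,0,0],[-36,19,0],0]
    - [[0,0,0],[-36,19,0],0]
    - [[0,0,0],[-36,19,0],0]
    - [[0,0,0],[-36,19,0],0]
    - [[0,0,0],[-36,19,0],0]

```text
time: 2.52
tool_pos: [0.4663, 0.2275, 0.3043]
tcp_rot: [2.304, 2.136, 0.001]
wrist_force: [1.4, -0.1, -0.5]
width: -0.001
grip_force: 0.0
```

Call:
step_arm:
  targets:
    - [[0,0,0],[-36,19,0],0]
    - [[0,0,0],[-36,19,0],0]
    - [[0,0,0],[-36,19,0],0]
    - [[0,0,0],[-20,10,0],0]
    - [[0,0,0],[0,0,0],0]

```text
time: 2.93
tool_pos: [0.5245, 0.0926, 0.3042]
tcp_rot: [2.308, 2.128, -0.0]
wrist_force: [-0.6, -0.5, -0.5]
width: 0.002
grip_force: 0.0
```

Call:
step_arm:
  targets:
    - [[0,0,0],[-28,17.3,0],0]
    - [[0,0,0],[-28,17.3,0],0]
    - [[0,0,0],[-26.6,17.2,0],0]
    - [[0,0,0],[0,0,40],0]
    - [[0,0,0],[0,0,40],0]

```text
time: 3.35
tool_pos: [0.5718, 0.0093, 0.2269]
tcp_rot: [2.302, 2.128, 0.011]
wrist_force: [-0.2, -0.4, -1.0]
width: -0.002
grip_force: 0.0
```

```bash
python3 - <<'E'
from h import *
s=read_state();print(s["time"],s["tool_pos"],s["tcp_rot"],nose_length() if callable(nose_length) else nose_length, s["wrist_force"])
im=read_camera("scene");c=cal("scene")
x0,y0=proj(c,[.57,.0,.13])[0];x0,y0=int(x0)-70,int(y0)-80
save("pics/gate.png",im[max(y0,0):y0+150,x0:x0+150],4)
E
```

```text
3.35 [0.57181607 0.00927202 0.22686814] [2.30208653 2.12830647 0.01069498] 0.0726 [-0.20107726 -0.42858487 -1.03621125]
```

View pics/gate.png

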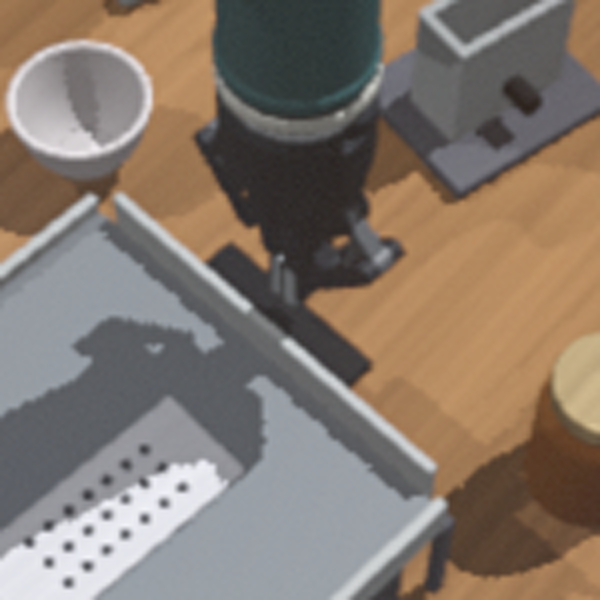

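The picture shows the shut fingertips (crop 290,285) over the middle of the black bar, clear of the gate sheet. Now I push down.

Call:
step_arm:
  targets:
    - [[0,0,0],[0,0,3],0]
    - [[0,0,0],[0,0,6],0]
    - [[0,0,0],[0,0,6],0]
    - [[0,0,0],[0,0,6],0]
    - [[0,0,0],[0,0,6],0]

```text
time: 3.82
tool_pos: [0.5699, 0.0109, 0.199]
tcp_rot: [2.301, 2.134, 0.005]
wrist_force: [-0.8, 0.2, 2.8]
width: -0.0
grip_force: 1.8
```

Call:
step_arm:
  targets:
    - [[0,0,0],[0,0,8],0]
    - [[0,0,0],[0,0,8],0]
    - [[0,0,0],[0,0,8],0]
    - [[0,0,0],[0,0,8],0]
    - [[0,0,0],[0,0,5],0]

```text
time: 4.23
tool_pos: [0.5687, 0.0103, 0.1591]
tcp_rot: [2.303, 2.135, 0.001]
wrist_force: [2.8, 1.0, 3.8]
width: 0.002
grip_force: 1.7
```

Call:
step_arm:
  targets:
    - [[0,0,0],[0,0,2],0]
    - [[0,0,0],[0,0,2],0]
    - [[0,0,0],[0,0,1],0]
    - [[0,0,0],[0,0,0],0]
    - [[0,0,0],[0,0,0],0]

```text
time: 4.65
tool_pos: [0.5676, 0.0102, 0.1543]
tcp_rot: [-2.303, -2.135, 0.002]
wrist_force: [1.1, -0.1, 0.2]
width: -0.002
grip_force: 0.2
```

Call:
step_arm:
  targets:
    - [[0,0,0],[0,0,1.5],0]
    - [[0,0,0],[0,0,1.5],0]
    - [[0,0,0],[0,0,1],0]
    - [[0,0,0],[0,0,1],0]
    - [[0,0,0],[0,0,0.5],0]

```text
time: 5.07
tool_pos: [0.5677, 0.0102, 0.1505]
tcp_rot: [-2.303, -2.135, 0.003]
wrist_force: [-6.3, -1.5, 15.3]
width: 0.001
grip_force: 7.7
```

Call:
step_arm:
  targets:
    - [[0,0,0],[0,0,-40],0]
    - [[0,0,0],[0,0,-40],0]
    - [[0,0,0],[-30,0,-12],30]
    - [[0,0,0],[-40,3,0],30]
    - [[0,0,0],[-40,3,0],30]

```text
time: 5.48
tool_pos: [0.5668, -0.1002, 0.2433]
tcp_rot: [2.299, 2.137, 0.004]
wrist_force: [0.0, -0.5, -0.7]
width: 0.353
grip_force: 0.0
```

Call:
step_arm:
  targets:
    - [[0,0,0],[-40,3,0],30]
    - [[0,0,0],[-40,3.7,0],30]
    - [[0,0,0],[-40,0,0],30]
    - [[0,0,0],[-11.3,0,0],30]
    - [[0,0,0],[0,0,0],30]

```text
time: 5.9
tool_pos: [0.562, -0.2343, 0.2407]
tcp_rot: [-2.309, -2.13, 0.001]
wrist_force: [1.1, 0.6, -0.2]
width: 0.352
grip_force: 0.0
```

Call:
step_arm:
  targets:
    - [[0,0,0],[0,0,0],30]
    - [[0,0,0],[0,0,0],30]

```text
time: 6.07
tool_pos: [0.5624, -0.2301, 0.2407]
tcp_rot: [-2.303, -2.135, -0.0]
wrist_force: [0.8, 0.5, 0.1]
width: 0.348
grip_force: 0.0
```

```bash
cat >> h.py <<'E'
def go(X,yaw=None):
    """tool-axis mm from the present pose to TCP X, and turn about tool z to bring y_tool to yaw (deg)"""
    s=read_state();R=Rn.from_rotvec(s["tcp_rot"]).as_matrix()
    y=np.degrees(np.arctan2(R[1,1],R[0,1]))
    print("t",round(s["time"],2),"pos",np.round(s["tool_pos"],4),"yaw",round(y,2),"tilt",np.round(R[:2,2],4),"d",np.round(R.T@(np.array(X)-s["tool_pos"])*1e3,1),"w",round(s["width"],3),"F",np.round(s["wrist_force"],1),"grip",round(s["grip_force"],1))
    if yaw is not None: print("turn z",round(np.radians(y-yaw),3))
E
python3 - <<'E'
from h import *
go([.5611,-.2313,.192],-4.5)
im=read_camera("top");np.save("top1.npy",im);im2=read_camera("scene")
save("pics/behind.png",np.hstack([im[110:270,270:430],im2[170:330,170:330]]),2.5)
E
```

```text
t 6.07 pos [ 0.5624 -0.2301  0.2407] yaw -4.33 tilt [-0.001   0.0012] d [-1.4 -1.2 48.7] w 0.348 F [0.8 0.5 0.1] grip 0.0
turn z 0.003
```

View pics/behind.png

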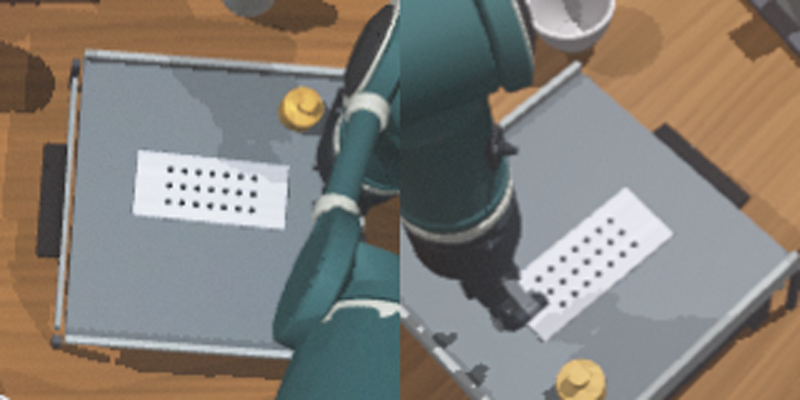

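The gate shows as down (handle at right crop 700,165, below the deck edge), and the plate is unmoved. The fingers are above the strip behind the plate, and the weight at (302,108) is clear. I lower them to feel the deck.

Call:
step_arm:
  targets:
    - [[0,0,0],[-2,-1,25],30]
    - [[0,0,0],[0,0,20],30]
    - [[0,0,0],[0,0,6],30]
    - [[0,0,0],[0,0,0],30]
    - [[0,0,0],[0,0,0],30]

```text
time: 6.58
tool_pos: [0.5617, -0.2322, 0.1905]
tcp_rot: [-2.302, -2.137, 0.0]
wrist_force: [0.7, -0.1, -0.4]
width: 0.354
grip_force: 0.0
```

Call:
step_arm:
  targets:
    - [[0,0,0],[0,0,2],30]
    - [[0,0,0],[0,0,1.5],30]
    - [[0,0,0],[0,0,1],30]
    - [[0,0,0],[0,0,0],30]

```text
time: 6.92
tool_pos: [0.5618, -0.2332, 0.1864]
tcp_rot: [2.304, 2.135, 0.001]
wrist_force: [0.1, -0.5, -0.3]
width: 0.354
grip_force: 0.0
```

Call:
step_arm:
  targets:
    - [[0,0,0],[0,0,1],30]
    - [[0,0,0],[0,0,1],30]
    - [[0,0,0],[0,0,0.7],30]
    - [[0,0,0],[0,0,0],30]

```text
time: 7.25
tool_pos: [0.5614, -0.2331, 0.183]
tcp_rot: [-2.304, -2.135, 0.0]
wrist_force: [-0.1, -0.1, 0.2]
width: 0.354
grip_force: 0.0
```

Call:
step_arm:
  targets:
    - [[0,0,0],[0,0,1],30]
    - [[0,0,0],[0,0,0],30]

```text
time: 7.42
tool_pos: [0.5617, -0.2332, 0.1823]
tcp_rot: [2.304, 2.135, 0.0]
wrist_force: [1.0, -0.1, -1.1]
width: 0.354
grip_force: 0.0
```

Call:
step_arm:
  targets:
    - [[0,0,0],[0,0,1],30]
    - [[0,0,0],[0,0,0],30]

```text
time: 7.58
tool_pos: [0.5617, -0.2332, 0.1822]
tcp_rot: [2.304, 2.135, 0.0]
wrist_force: [-1.4, 0.7, 5.3]
width: 0.352
grip_force: 2.7
```

Call:
step_arm:
  targets:
    - [[0,0,0],[0,0,-1.6],30]
    - [[0,0,0],[4,0,0],30]
    - [[0,0,0],[6,0,0],30]
    - [[0,0,0],[6,0,0],30]
    - [[0,0,0],[6,0,0],30]

```text
time: 8.0
tool_pos: [0.5632, -0.2105, 0.1826]
tcp_rot: [-2.304, -2.135, 0.0]
wrist_force: [0.9, 0.1, 1.0]
width: 0.351
grip_force: 0.2
```

Call:
step_arm:
  targets:
    - [[0,0,0],[7,0,0],30]
    - [[0,0,0],[7,0,0],30]
    - [[0,0,0],[7,0,0],30]
    - [[0,0,0],[7,0,0],30]
    - [[0,0,0],[0,0,0],30]

```text
time: 8.42
tool_pos: [0.5653, -0.1816, 0.1827]
tcp_rot: [-2.302, -2.136, -0.0]
wrist_force: [0.3, -0.6, -0.4]
width: 0.347
grip_force: 0.0
```

```bash
cat >> h.py <<'E'
LIFT=lambda S,z:[(tuple(np.add(p,(0,0,z))),tuple(np.add(q,(0,0,z)))) for p,q in S]
def fitplate(init,rng,z,names=("top","scene")):
    ims=[read_camera(n) for n in names];C=[cal(n) for n in names];G=grads(ims)
    for k in [[i] for i in range(len(names))]+[list(range(len(names)))]:
        p,s=fit(LIFT(PLATE,z),init,rng,[C[i] for i in k],[G[i] for i in k]);print(k,np.round(p,4),round(s,1))
    D=np.array([.558,-.1428,-.0785]);c,s_=np.cos(D[2]),np.sin(D[2]);d=p[:2]-D[:2]
    print("deck xy",np.round([c*d[0]+s_*d[1],-s_*d[0]+c*d[1]],4),"lead past edge",round(-s_*d[0]+c*d[1]+.07-.13,4),"rel yaw",round(p[2]-D[2],3))
    return ims,p
E
python3 - <<'E'
from h import *
go([.5680,-.119,.1825],-4.5)
ims,p=fitplate((.572,-.107,-.08),(.015,.035,.15),.11)
save("pics/push1.png",np.hstack([ims[0][110:270,270:430],ims[1][170:330,170:330]]),2.5)
E
```

```text
t 8.42 pos [ 0.5653 -0.1816  0.1827] yaw -4.29 tilt [-0.0003  0.0007] d [62.7 -2.   0.2] w 0.347 F [ 0.3 -0.6 -0.4] grip 0.0
turn z 0.004
[0] [ 0.572  -0.0983 -0.0472] 116.4
[1] [ 0.573 -0.083 -0.065] 95.3
[0, 1] [ 0.5716 -0.0971 -0.0497] 101.2
deck xy [0.0099 0.0467] lead past edge -0.0133 rel yaw 0.029
```

View pics/push1.png

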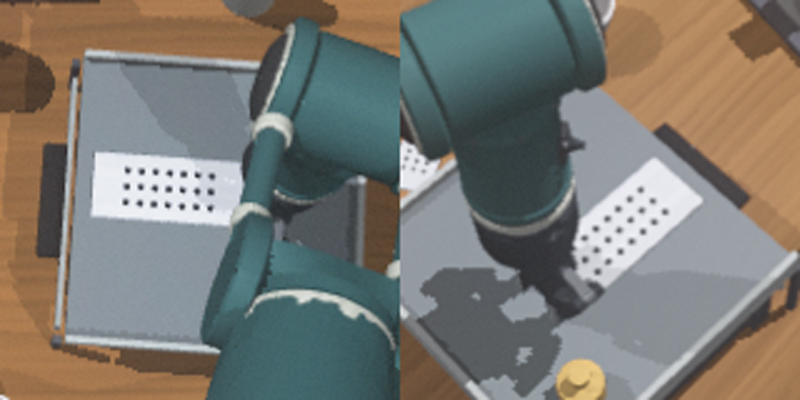

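The plate slid straight; its lead edge (left crop 93,185) is about 14 mm short of the open edge. I push about 60 mm more.

Call:
step_arm:
  targets:
    - [[0,0,0],[5,0,0],30]
    - [[0,0,0],[7,0,0],30]
    - [[0,0,0],[7,0,0],30]
    - [[0,0,0],[7,0,0],30]
    - [[0,0,0],[7,0,0],30]

```text
time: 8.93
tool_pos: [0.5679, -0.1496, 0.1828]
tcp_rot: [2.304, 2.135, 0.0]
wrist_force: [-0.2, -0.5, 0.7]
width: 0.35
grip_force: 0.3
```

Call:
step_arm:
  targets:
    - [[0,0,0],[7,0,0],30]
    - [[0,0,0],[7,0,0],30]
    - [[0,0,0],[5,0,0],30]
    - [[0,0,0],[4,0,0],30]
    - [[0,0,0],[0,0,0],30]

```text
time: 9.35
tool_pos: [0.5696, -0.1264, 0.1827]
tcp_rot: [-2.303, -2.136, -0.0]
wrist_force: [-0.5, 1.0, -0.1]
width: 0.35
grip_force: 0.0
```

```bash
cat >> h.py <<'E'
PLATE_OPEN=[PLATE[1],PLATE[2],PLATE[3]]
E
sed -i 's/def fitplate(init,rng,z,names=("top","scene"))/def fitplate(init,rng,z,names=("top","scene"),S=None)/; s/fit(LIFT(PLATE,z),init/fit(LIFT(S or PLATE,z),init/' h.py
python3 - <<'E'
from h import *
go([.5680,-.119,.1825],-4.5)
ims,p=fitplate((.576,-.045,-.07),(.015,.035,.15),.11,S=PLATE_OPEN)
np.save("im2.npy",ims)
E
```

```text
t 9.35 pos [ 0.5696 -0.1264  0.1827] yaw -4.31 tilt [-0.0001  0.0004] d [ 7.3 -2.2  0.3] w 0.35 F [-0.5  1.  -0.1] grip 0.0
turn z 0.003
[0] [ 0.5761 -0.0423 -0.0788] 117.2
[1] [ 0.5756 -0.0437 -0.0448] 105.2
[0, 1] [ 0.576  -0.0425 -0.0559] 111.0
deck xy [0.0101 0.1014] lead past edge 0.0414 rel yaw 0.023
```

The lead end is about 41 mm past the edge. I back off, lift, move over the overhanging end and open.

Call:
step_arm:
  targets:
    - [[0,0,0],[-8,0,0],30]
    - [[0,0,0],[0,0,-40],30]
    - [[0,0,0],[0,0,-25],30]
    - [[0,0,0],[36,0,0],85]
    - [[0,0,0],[37,0,0],85]

```text
time: 9.87
tool_pos: [0.5763, -0.0648, 0.2509]
tcp_rot: [2.306, 2.126, 0.005]
wrist_force: [0.7, 0.9, -0.4]
width: 0.621
grip_force: 0.0
```

Call:
step_arm:
  targets:
    - [[0,0,0],[37,0,0],85]
    - [[0,0,0],[36.7,0.6,0],85]
    - [[0,0,0],[0,0,0],85]
    - [[0,0,0],[0,0,0],85]
    - [[0,0,0],[0,0,0],85]

```text
time: 10.28
tool_pos: [0.5807, 0.0102, 0.2477]
tcp_rot: [2.303, 2.136, -0.001]
wrist_force: [-1.0, -0.6, 0.5]
width: 0.995
grip_force: 0.0
```

```bash
python3 - <<'E'
from h import *
go([.5807,.0119,.160],-4.1)
ims=[read_camera("wrist"),read_camera("scene")]
np.save("im3.npy",ims)
c=cal("wrist");G=grads(ims)
C=[c,cal("scene")]
v=[]
save("pics/over.png",np.hstack([cv2.resize(ims[0],(400,300)),cv2.resize(ims[1][170:320,190:390],(400,300))]),1)
E
```

```text
t 10.28 pos [0.5807 0.0102 0.2477] yaw -4.33 tilt [-0.0002 -0.0007] d [ 1.8 -0.1 87.7] w 0.995 F [-1.  -0.6  0.5] grip 0.0
turn z -0.004
```

View pics/over.png

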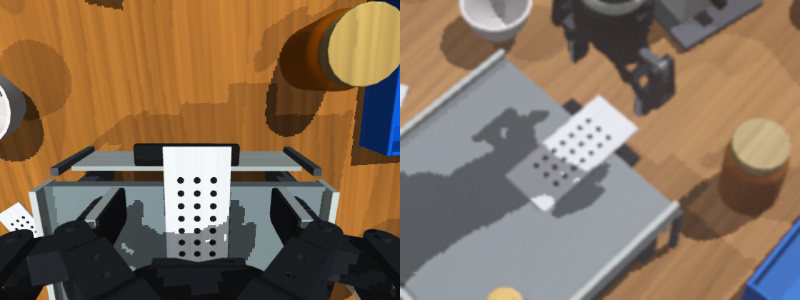

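The wrist view shows the gate down and the overhanging plate end (row ~150, col 197) centred between the fingers, aligned. I descend and grip.

Call:
step_arm:
  targets:
    - [[0,0,0],[1.8,0,35],85]
    - [[0,0,0],[0,0,30],85]
    - [[0,0,0],[0,0,17],85]
    - [[0,0,0],[0,0,6],85]
    - [[0,0,0],[0,0,0],85]

```text
time: 10.8
tool_pos: [0.5794, 0.0113, 0.1576]
tcp_rot: [-2.304, -2.131, 0.005]
wrist_force: [-0.2, 0.4, 1.1]
width: 0.997
grip_force: 0.0
```

Call:
step_arm:
  targets:
    - [[0,0,0],[0,0,0],85]

```text
time: 10.88
tool_pos: [0.5813, 0.0117, 0.1603]
tcp_rot: [2.305, 2.134, 0.0]
wrist_force: [0.2, -0.4, -0.0]
width: 0.993
grip_force: 0.0
```

Call:
step_arm:
  targets:
    - [[0,0,0],[0,0,0],66]
    - [[0,0,0],[0,0,0],60]
    - [[0,0,0],[0,0,0],50]
    - [[0,0,0],[0,0,0],50]
    - [[0,0,0],[0,0,0],50]
  grip_force: 70

```text
time: 11.3
tool_pos: [0.5821, 0.0125, 0.1618]
tcp_rot: [2.302, 2.134, 0.003]
wrist_force: [-0.3, -0.7, 6.5]
width: 0.676
grip_force: 73.2
```

```bash
python3 - <<'E'
from h import *
go([.5807,.0119,.160],-4.1)
im=read_camera("scene")
save("pics/grip.png",im[150:300,210:410],3)
E
```

```text
t 11.3 pos [0.5821 0.0125 0.1618] yaw -4.33 tilt [ 0.0036 -0.0006] d [-0.7 -1.4  1.8] w 0.676 F [-0.3 -0.7  6.5] grip 73.2
turn z -0.004
```

View pics/grip.png

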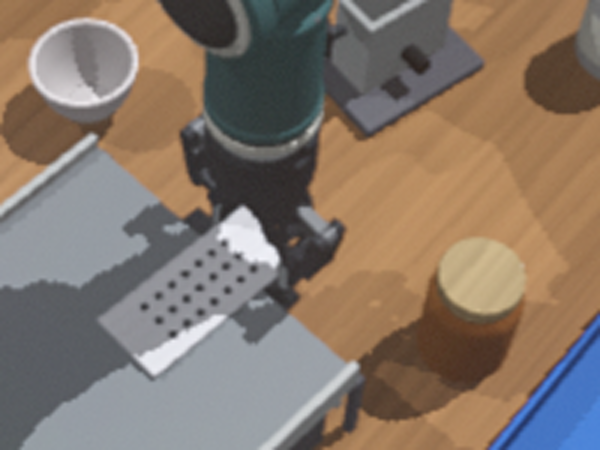

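Gripped at 73 N, with the plate level between the pads. I lift it gently.

Call:
step_arm:
  targets:
    - [[0,0,0],[0,0,-2],50]
    - [[0,0,0],[0,0,-5],50]
    - [[0,0,0],[0,0,-10],50]
    - [[0,0,0],[0,0,-15],50]
    - [[0,0,0],[0,0,-18],50]

```text
time: 11.77
tool_pos: [0.5797, 0.0128, 0.2093]
tcp_rot: [-2.302, -2.134, 0.004]
wrist_force: [1.4, 0.7, -0.5]
width: 0.671
grip_force: 74.6
```

Call:
step_arm:
  targets:
    - [[0,0,0],[0,0,0],50]
    - [[0,0,0],[0,0,0],50]

```text
time: 11.93
tool_pos: [0.5817, 0.0127, 0.2113]
tcp_rot: [2.303, 2.134, 0.004]
wrist_force: [0.1, -0.9, -1.5]
width: 0.677
grip_force: 74.5
```

```bash
python3 - <<'E'
from h import *
go([.5239,.3276,.210],-14.2)
s=read_state();zp=s["tool_pos"][2]-.1603+.11
ims,p=fitplate((.576,-.042,-.07),(.015,.02,.15),zp,names=("scene",))
C=cal("scene");v=cv2.resize(ims[0][:,:,::-1],None,fx=4,fy=4,interpolation=cv2.INTER_CUBIC)
for a in LIFT(PLATE,zp):
    q=proj(C,place(p,a))*4+2;cv2.line(v,*[tuple(int(round(z)) for z in w) for w in q],(0,0,255),1)
cv2.imwrite("pics/lift.png",v[600:1150,800:1600])
print("tcp-centre",s["tool_pos"][:2]-p[:2])
E
```

```text
t 11.93 pos [0.5817 0.0127 0.2113] yaw -4.35 tilt [0.0031 0.0001] d [309.6 -81.5   1.1] w 0.677 F [ 0.1 -0.9 -1.5] grip 74.5
turn z 0.172
[0] [ 0.5753 -0.0476 -0.0819] 97.0
[0] [ 0.5753 -0.0476 -0.0819] 97.0
deck xy [0.0098 0.0962] lead past edge 0.0362 rel yaw -0.003
tcp-centre [0.00638186 0.0603949 ]
```

View pics/lift.png

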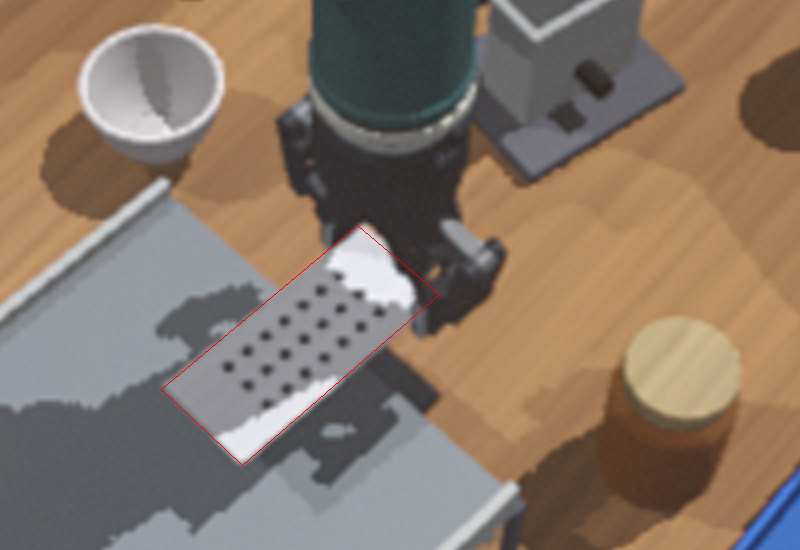

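The lifted plate fits its outline at the expected height, so it is level and held about 58 mm from its centre. I carry it over the hopper.

Call:
step_arm:
  targets:
    - [[0,0,0],[12,-3,0],50]
    - [[0,0,0],[24,-6,0],50]
    - [[0,0,0],[30,-8,0],50]
    - [[0,0,0],[32,-8,0],50]
    - [[0,0,0],[32,-8,0],50]

```text
time: 12.4
tool_pos: [0.5563, 0.1463, 0.2081]
tcp_rot: [-2.304, -2.133, 0.003]
wrist_force: [1.0, 0.6, -0.5]
width: 0.672
grip_force: 74.5
```

Call:
step_arm:
  targets:
    - [[0,0,0],[32,-8,0],50]
    - [[0,0,0],[32,-8,0],50]
    - [[0,0,0],[32,-8,0],50]
    - [[0,0,0],[30,-8,0],50]
    - [[0,0,0],[25,-7,0],50]

```text
time: 12.82
tool_pos: [0.5284, 0.3009, 0.2081]
tcp_rot: [-2.302, -2.136, 0.004]
wrist_force: [0.8, -0.7, -0.7]
width: 0.674
grip_force: 74.5
```

Call:
step_arm:
  targets:
    - [[0,0,0],[18,-5,0],50]
    - [[0,0,0],[10,-3,0],50]
    - [[0,0,0],[3.2,-1,0],50]
    - [[0,0,0.086],[0,0,0],50]
    - [[0,0,0.086],[0,0,0],50]

```text
time: 13.23
tool_pos: [0.5232, 0.3297, 0.2088]
tcp_rot: [2.483, 1.925, -0.003]
wrist_force: [0.9, -0.8, -0.4]
width: 0.676
grip_force: 74.5
```

Call:
step_arm:
  targets:
    - [[0,0,0],[0,0,0],50]
    - [[0,0,0],[0,0,0],50]
    - [[0,0,0],[0,0,0],50]

```text
time: 13.48
tool_pos: [0.5238, 0.3293, 0.2094]
tcp_rot: [2.478, 1.931, -0.001]
wrist_force: [-1.0, -0.5, -0.8]
width: 0.67
grip_force: 74.5
```

```bash
python3 - <<'E'
from h import *
go([.5246,.3302,.210],-14.2)
s=read_state();zp=s["tool_pos"][2]-.1603+.11
ims,p=fitplate((.51,.274,-.248),(.02,.02,.15),zp,names=("scene","top"))
v=np.hstack([ims[0][100:220,270:420],ims[1][160:280,120:270]]);save("pics/hop.png",v,2.6)
E
```

```text
t 13.48 pos [0.5238 0.3293 0.2094] yaw -14.14 tilt [-0.0005 -0.0005] d [ 1.   0.6 -0.6] w 0.67 F [-1.  -0.5 -0.8] grip 74.5
turn z 0.001
[0] [ 0.5082  0.2723 -0.2422] 61.0
[1] [ 0.5087  0.272  -0.2861] 75.6
[0, 1] [ 0.5081  0.272  -0.267 ] 67.9
deck xy [-0.0823  0.4096] lead past edge 0.3496 rel yaw -0.188
```

View pics/hop.png

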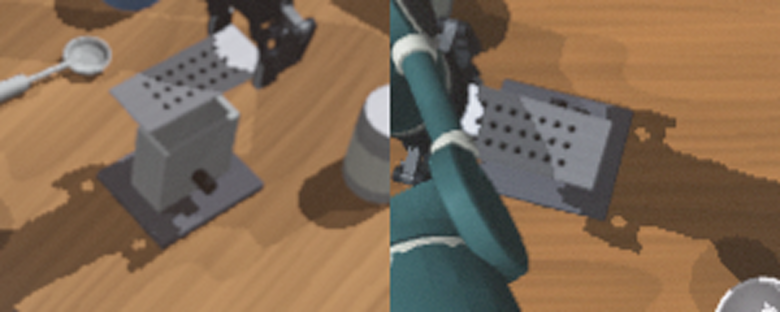

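The plate hangs over the hopper, about 2 mm off its centre. I correct that and lower it.

Call:
step_arm:
  targets:
    - [[0,0,0],[2.4,1.5,8],50]
    - [[0,0,0],[0,0,16],50]
    - [[0,0,0],[0,0,16],50]
    - [[0,0,0],[0,0,9],50]
    - [[0,0,0],[0,0,4],50]

```text
time: 14.0
tool_pos: [0.5247, 0.3313, 0.1542]
tcp_rot: [-2.479, -1.93, 0.006]
wrist_force: [0.0, -0.2, -0.8]
width: 0.672
grip_force: 74.6
```

Call:
step_arm:
  targets:
    - [[0,0,0],[0,0,1],50]
    - [[0,0,0],[0,0,0.5],50]
    - [[0,0,0],[0,0,0],50]

```text
time: 14.25
tool_pos: [0.5264, 0.3323, 0.156]
tcp_rot: [2.479, 1.93, 0.002]
wrist_force: [-0.5, 0.3, 0.1]
width: 0.668
grip_force: 74.6
```

Call:
step_arm:
  targets:
    - [[0,0,0],[0,0,1],50]
    - [[0,0,0],[0,0,0.5],50]
    - [[0,0,0],[0,0,0],50]

```text
time: 14.5
tool_pos: [0.5261, 0.3322, 0.1543]
tcp_rot: [2.479, 1.93, 0.002]
wrist_force: [0.5, -0.7, -0.8]
width: 0.671
grip_force: 74.6
```

Call:
step_arm:
  targets:
    - [[0,0,0],[0,0,1],50]
    - [[0,0,0],[0,0,0.5],50]
    - [[0,0,0],[0,0,0],50]

```text
time: 14.75
tool_pos: [0.5261, 0.3322, 0.1528]
tcp_rot: [2.479, 1.93, 0.001]
wrist_force: [-0.2, -0.5, 1.5]
width: 0.675
grip_force: 74.7
```

Call:
step_arm:
  targets:
    - [[0,0,0],[0,0,1],50]
    - [[0,0,0],[0,0,0],50]
    - [[0,0,0],[0,0,0],50]

```text
time: 15.0
tool_pos: [0.5261, 0.3322, 0.1524]
tcp_rot: [2.479, 1.93, 0.001]
wrist_force: [-2.0, -1.6, 6.2]
width: 0.67
grip_force: 75.0
```

Call:
step_arm:
  targets:
    - [[0,0,0],[0,0,1],50]
    - [[0,0,0],[0,0,0],50]
    - [[0,0,0],[0,0,0],50]

```text
time: 15.25
tool_pos: [0.5261, 0.3323, 0.1521]
tcp_rot: [2.479, 1.93, 0.001]
wrist_force: [-3.4, -2.0, 9.2]
width: 0.673
grip_force: 75.2
```

Contact at about TCP z 0.1526. I ease off, release and check before lifting away.

Call:
step_arm:
  targets:
    - [[0,0,0],[0,0,-1.5],50]
    - [[0,0,0],[0,0,0],57]
    - [[0,0,0],[0,0,0],59]
    - [[0,0,0],[0,0,0],62]
    - [[0,0,0],[0,0,0],66]
  grip_force: 20

```text
time: 15.67
tool_pos: [0.5257, 0.3319, 0.1513]
tcp_rot: [-2.479, -1.93, 0.001]
wrist_force: [-0.3, 0.1, 0.5]
width: 0.772
grip_force: 0.0
```

Call:
step_arm:
  targets:
    - [[0,0,0],[0,0,0],78]
    - [[0,0,0],[0,0,0],85]
    - [[0,0,0],[0,0,0],85]
    - [[0,0,0],[0,0,0],85]

```text
time: 16.0
tool_pos: [0.5258, 0.332, 0.1516]
tcp_rot: [-2.479, -1.93, 0.001]
wrist_force: [0.2, 0.6, 0.2]
width: 0.997
grip_force: 0.0
```

```bash
python3 - <<'E'
from h import *
go([.5246,.3302,.210],-14.2)
ims,p=fitplate((.51,.274,-.248),(.02,.02,.15),.1,names=("scene","top"))
E
```

```text
t 16.0 pos [0.5258 0.332  0.1516] yaw -14.21 tilt [-0.0003 -0.0002] d [ -2.   -0.7 -58.4] w 0.997 F [0.2 0.6 0.2] grip 0.0
turn z -0.0
[0] [ 0.5097  0.2759 -0.2661] 84.3
[1] [ 0.5105  0.2741 -0.3062] 91.3
[0, 1] [ 0.5101  0.2748 -0.2921] 87.1
deck xy [-0.0805  0.4126] lead past edge 0.3526 rel yaw -0.214
```

Call:
step_arm:
  targets:
    - [[0,0,0],[0,0,-10],85]
    - [[0,0,0],[0,0,-25],85]
    - [[0,0,0],[0,0,-35],85]
    - [[0,0,0],[0,0,-35],85]
    - [[0,0,0],[0,0,-25],85]

```text
time: 16.52
tool_pos: [0.5266, 0.3325, 0.2861]
tcp_rot: [2.479, 1.929, 0.006]
wrist_force: [0.2, 0.3, 1.4]
width: 0.992
grip_force: 0.0
```

Call:
step_arm:
  targets:
    - [[0,0,0],[30,-20,0],85]
    - [[0,0,0],[30,-20,0],85]
    - [[0,0,0],[30,-20,0],85]
    - [[0,0,0],[30,-20,0],85]
    - [[0,0,0],[30,-20,0],85]

```text
time: 16.93
tool_pos: [0.4651, 0.5034, 0.2831]
tcp_rot: [-2.479, -1.929, -0.002]
wrist_force: [-0.4, 0.6, 0.2]
width: 0.994
grip_force: 0.0
```

Call:
step_arm:
  targets:
    - [[0,0,0],[0,0,0],85]
    - [[0,0,0],[0,0,0],85]
    - [[0,0,0],[0,0,0],85]

```text
time: 17.18
tool_pos: [0.4656, 0.5019, 0.2822]
tcp_rot: [2.478, 1.93, -0.0]
wrist_force: [0.0, -0.3, -0.1]
width: 0.999
grip_force: 0.0
```

```bash
python3 - <<'E'
from h import *
go([.5246,.3302,.210],-14.2)
ims,p=fitplate((.51,.274,-.248),(.02,.02,.15),.1,names=("scene","top"))
q=place([.5103,.2745,-.2486],[[sx*.016,sy*.039,0] for sx in(-1,1) for sy in(-1,1)])
c,s=np.cos(p[2]),np.sin(p[2]);d=q[:,:2]-p[:2]
print("mouth corners in plate mm",np.round(np.c_[c*d[:,0]+s*d[:,1],-s*d[:,0]+c*d[:,1]]*1e3,1).tolist())
save("pics/end.png",np.hstack([ims[0][60:360,130:430],ims[1][110:290,110:410].repeat(1,0) if 0 else cv2.copyMakeBorder(ims[1][110:290,110:410],0,120,0,0,0)]),1.3)
E
```

```text
t 17.18 pos [0.4656 0.5019 0.2822] yaw -14.16 tilt [ 0.0003 -0.0005] d [-152.    99.1   72.3] w 0.999 F [ 0.  -0.3 -0.1] grip 0.0
turn z 0.001
[0] [ 0.51    0.2763 -0.2464] 120.0
[1] [ 0.51    0.2744 -0.289 ] 120.0
[0, 1] [ 0.5108  0.2763 -0.251 ] 120.0
deck xy [-0.08    0.4141] lead past edge 0.3541 rel yaw -0.172
mouth corners in plate mm [[-15.9, -40.9], [-16.1, 37.1], [16.1, -40.9], [15.9, 37.1]]
```

View pics/end.png

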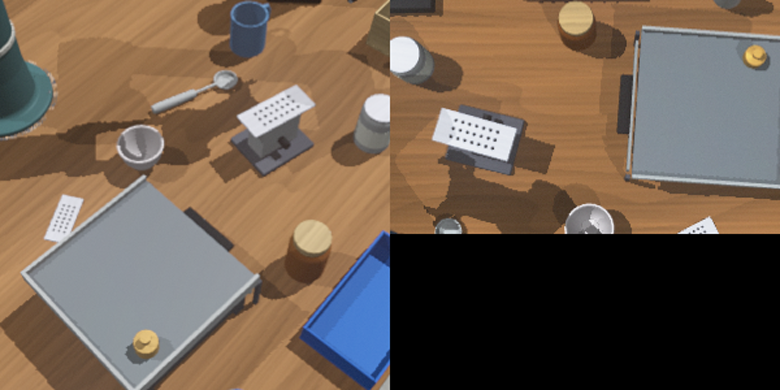

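The plate lies flat on the hopper (left crop 275,110) with the whole mouth underneath, by about 14 mm at the sides and 29 mm at the ends. The gate is down, and the weight, jar, bowl and can are where they were. I hand the job in.

```bash
python3 -c "
from workcell import finish_job
print(finish_job())"
```

```text
the job is handed in; nothing more can be done
None
```

The job is handed in at about 17 s of robot time: the gate is fully down, the 60 x 140 mm plate lies flat on the hopper covering the whole mouth, and the gripper is clear of everything with nothing else disturbed.

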